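# Nest the measuring cups in a gap on the crowded baking tray

## Task

Put the set of three steel measuring cups away on the busy black tray: the largest stands upright in a free gap with its whole foot on the tray, the middle cup nests right down inside it and the smallest inside that, all three handles pointing roughly the same way. Set the cups down gently, and do not touch or shift any of the jars, glasses, tub, bottle or box already standing there, with the robot or with a cup.

Things in the scene. Friction and masses are not known exactly. Their poses are not given: they have to be found in the camera images.
- large_cup: Largest open steel measuring cup: rim 88 mm across, foot 78 mm, 52 mm high, wall and floor 3 mm, about 130 g. Origin: centre of the foot's underside, z up. Flat level orange handle along its -x to 126 mm from the axis, 14 mm wide, 5 thick, underside 47 mm above the foot, flush with the rim.
- medium_cup: Middle open steel measuring cup: rim 74 mm across, foot 64 mm, 47 mm high, wall and floor 3 mm, about 100 g. Origin: centre of the foot's underside, z up. Flat level orange handle along its -x to 126 mm from the axis, 14 mm wide, 5 thick, underside 51.5 mm above the foot (cranked up, to lie above the next larger handle). Nested, its foot is 3 mm above the large cup's origin, 4 mm of play all round.
- small_cup: Smallest open steel measuring cup: rim 60 mm across, foot 50 mm, 42 mm high, wall and floor 3 mm, about 80 g. Origin: centre of the foot's underside, z up. Flat level orange handle along its -x to 126 mm from the axis, 14 mm wide, 5 thick, underside 56 mm above the foot (cranked up, to lie above the next larger handle). Nested, its foot is 3 mm above the middle cup's origin, 4 mm of play all round.
- large_cup_grip (a point): Grip point on the large cup's handle: middle of its width and thickness, 90 mm from the cup's axis along the cup's -x, 49.5 mm above its foot (orange part spans 50 to 126 mm from the axis). Same axes as the cup.
- medium_cup_grip (a point): Grip point on the middle cup's handle: middle of its width and thickness, 90 mm from the cup's axis along the cup's -x, 54 mm above its foot (orange part spans 50 to 126 mm from the axis). Same axes as the cup.
- small_cup_grip (a point): Grip point on the small cup's handle: middle of its width and thickness, 90 mm from the cup's axis along the cup's -x, 58.5 mm above its foot (orange part spans 50 to 126 mm from the axis). Same axes as the cup.
- black_tray: Thin flat black tray, 250 mm along its x, 360 mm along its y, 9 mm thick, no rim, fixed on the worktop; origin: centre of its underside (its top is 9 mm higher); its -x long side faces the robot. It carries the tub, two spice jars, a glass and the cream box; somewhere along its near side is a gap wide enough for the large cup.
- green_tub: Black round tub with a lime green lid, 100 mm across, 111 mm tall, standing loose near the tray's near side. Origin: centre of its underside.
- spice_jar_1: Round spice jar with a green cap, 46 mm across, 106 mm tall, standing loose on the tray. Origin: centre of its underside.
- spice_jar_2: Round spice jar with a dark brown cap, 44 mm across, 105 mm tall, standing loose on the tray. Origin: centre of its underside.
- tumbler_0: Upturned drinking glass, 73 mm across, 94 mm tall, standing loose at the back of the tray. Origin: centre of its underside.
- cream_box: Open cream card box, 125 mm along its x, 185 mm along its y, 74 mm tall, with a small carton standing in it, loose at the back of the tray. Origin: centre of its underside.
- tumbler_1: Upturned drinking glass, 79 mm across, 90 mm tall, standing loose on the worktop behind the cups. Origin: centre of its underside.
- bottle_1: Brown bottle with a white cap, 46 mm across, 85 mm tall, standing loose on the worktop beside the cups. Origin: centre of its underside.
- avocados: Two avocados beside some folded orange card, a heap about 190 mm square, up to 60 mm (card 90 mm) high in the middle of the worktop, fixed. Origin: the middle of the heap, on the worktop.
- kitchen_roll_1: Kitchen roll standing on end, 112 mm across, 228 mm tall, fixed, behind the work. Origin: centre of its underside.
There are look-alikes about, which are no part of the job. What is shaped like the spice_jar_2 but turquoise or yellow is not meant.

How it is judged:
By the outcome, as a careful person would: the job done as asked, in the order asked, and still so for the second after the job is handed in, with the robot touching nothing.
It also fails if it takes over 72 s, if anything falls off the work surface, if the arm or the gripper's body presses on something with over 40 N, if the wrist force passes 120 N, or if a joint passes its speed limit or range.

## Robot

A 6-joint arm with a two-finger parallel gripper is mounted at the origin on a cart in front of the work surface, level with it; the furniture and walls round the work are solid. World frame = base frame: x ahead of the robot, y to its left, z up, the work surface at z = 0. Lengths are in mm, angles in degrees, forces in N, time in s.
With the tool pointing down it reaches from about 250 to 775 mm from the base axis. Payload 4 kg.
Tool frame: the origin (TCP) lies midway between the tips of the shut fingers; the grasp point (between the pads) lies 19 mm behind it; z points along the fingers, y is the line along which they close (so a half turn about z gives the same grasp; the last joint's range is limited). The gripper opens to 85 mm and grips with 20 to 120 N. Pads are 22 mm wide; open, the fingers measure 114 mm over their backs; the gripper's body (76 mm by 85 mm) begins 54 mm behind the grasp point. The pads swing forward as they close: fully open they stand 13 mm farther back than shut.
Start: joints at [68.234, 4.996, 78.535, -0, 96.463, -5.907], TCP at [150.312, 529.078, 231.341] pointing down, gripper open.
Joint ranges: [-177.83, 177.83], [-43.37, 116.18], [15.69, 146.23], [-61.86, 241.86], [9.47, 152.12], [-147.06, 147.06]. Speed limits (degrees/s): [159.86, 159.86, 180, 180, 180, 180].

## Interface

Orientations are given as a 3x3 rotation matrix whose columns are the frame's x, y, z axes.
In Python, from workcell import env, optics gives the robot as it stands.
- The arm moves only by the tool drive_tool, never from a script. Its arguments are lists of equal length, an entry for each row: "translation": the shift along the tool's x, y, z in mm, a list of three; "delta_rot": the turn, a rotation vector about the tool's x, y, z in rad, a list of three. A call has 1 to 8 rows; each row is the pose to reach, as a shift and turn from the pose commanded when the call began, along the tool's axes at that moment; what a row does not reach only later rows make up. A row lasts 1/10 s, in which the tool goes at most 50 mm and 8.59 degrees, less where a joint would pass 70% of its speed; a pose out of reach is approached as far as the arm can. A call with a gripper value outside its range is refused whole. "jaw" is the closure, from 0 (fully open) to 1 (shut), set as the call begins (left out, the last holds). The fingers move at their own pace and stop on an object; the grip force is fixed at half the most. Time passes only in rows, so rows that repeat a pose let the fingers close. It gives the time, the measured TCP pose, the force, the opening and the grip force at its end, in the units of the state.
- env.sense(): the state, without advancing time (a new reading comes with each control period).
- optics.snapshot(name): name is "scene" or "top" or "wrist"; returns the picture (400x640x3 uint8, red, green, blue); there is no depth.
- optics.camera_params(name): a dict with "mtx" (3x3 intrinsics, pixels), "cam_to_world" (4x4, takes a point from camera to world coordinates); the wrist camera has in their place "tool_from_camera" (4x4, takes a point from camera to tool coordinates, whose origin is the TCP and whose axes are the flange's). Camera axes: x right, y up, looking along -z (the intrinsics and any distortion apply to the point x, -y, -z); pixel columns grow to the right and rows downward; lengths in mm; the calibration is good to about 2 mm. A picture is of the moment at which its call begins: read the wrist's pose just before it. camera_params takes no time and is no camera call.
- env.close_job(): hands the job in; it is judged then, once.
The state is a dict: "time_s": time; "qpos": joint angles; "dq": joint speeds; "joint_torque": joint torques, N m; "tool_pos": TCP position; "tcp_rot": TCP orientation; "ft_force": force on the tool from outside, world axes, zero at the start; "wrist_torque": the same for the moment, N m; "width": finger opening in mm; "grip_force": force on a finger pad.
Only numpy, scipy, OpenCV 4.12 (cv2) and the standard library are available. Lean on these libraries where they do the work, as an engineer would, in place of code of your own. Each camera call takes 0.05 s, during which the arm holds its last target. There are 200 camera calls.

## Working session

There is one attempt and no reset: what is moved stays moved. The work goes in short steps, Python scripts to look and compute and a tool call to move; the robot and the scene stay as the last step left them, time stands still between calls to the robot, and variables do not carry over. Pictures are saved under pics/ and viewed, at most 10 in all, crops included, and the job is handed in when it is done.

Besides the shell and the picture viewer there is one more tool, called after ">>>" as a command line: name --argument value ..., lists and objects as JSON in quotes. drive_tool: Moves the arm, as the interface text tells. Its arguments: {"type":"object","properties":{"translation":{"type":"array"},"delta_rot":{"type":"array"},"jaw":{"type":"number"}},"required":["translation","delta_rot"]}

```bash
mkdir -p pics; python3 - <<'E'
from workcell import env, optics
import cv2,numpy as np
np.set_printoptions(precision=3,suppress=True)
s=env.sense(); print(s)
for n in("scene","top"):
    p=optics.snapshot(n); cv2.imwrite(f"pics/{n}.png",cv2.resize(p[:,:,::-1],(800,500),interpolation=cv2.INTER_CUBIC)); cv2.imwrite(f"pics/raw_{n}.png",p[:,:,::-1])
for n in("scene","top","wrist"): print(n,optics.camera_params(n))
E
```

```text
{'time_s': 0.0, 'qpos': array([68.235,  5.041, 78.625,  0.001, 96.463, -5.907]), 'dq': array([-0.072,  0.086,  0.025,  0.011, -0.014,  0.038]), 'joint_torque': array([ -0.   , -35.187, -31.327,  -0.   ,   0.011,   0.   ]), 'tool_pos': array([150.106, 528.607, 230.119]), 'tcp_rot': array([[-0.962,  0.273, -0.001],
       [ 0.273,  0.962, -0.002],
       [ 0.   , -0.002, -1.   ]]), 'ft_force': array([-0.347,  0.007,  0.331]), 'wrist_torque': array([ 0.016, -0.026,  0.009]), 'grip_force': 0.0, 'width': 85.5014393904491}
scene {'mtx': array([[511.458,   0.   , 319.422],
       [  0.   , 511.458, 203.582],
       [  0.   ,   0.   ,   1.   ]]), 'cam_to_world': array([[   0.569,    0.31 ,   -0.761, -593.484],
       [  -0.822,    0.224,   -0.523, -820.955],
       [   0.009,    0.924,    0.383,  672.667],
       [   0.   ,    0.   ,    0.   ,    1.   ]])}
top {'mtx': array([[512.528,   0.   , 319.285],
       [  0.   , 512.528, 194.284],
       [  0.   ,   0.   ,   1.   ]]), 'cam_to_world': array([[  -0.463,    0.751,   -0.471, -321.37 ],
       [  -0.886,   -0.392,    0.246,  445.479],
       [  -0.   ,    0.531,    0.847, 1665.105],
       [   0.   ,    0.   ,    0.   ,    1.   ]])}
wrist {'mtx': array([[319.475,   0.   , 317.758],
       [  0.   , 319.475, 200.347],
       [  0.   ,   0.   ,   1.   ]]), 'tool_from_camera': array([[   0.   ,    0.962,    0.272,   69.021],
       [   1.   ,   -0.   ,   -0.001,   -1.31 ],
       [  -0.001,    0.272,   -0.962, -142.572],
       [   0.   ,    0.   ,    0.   ,    1.   ]])}
```

View pics/scene.png

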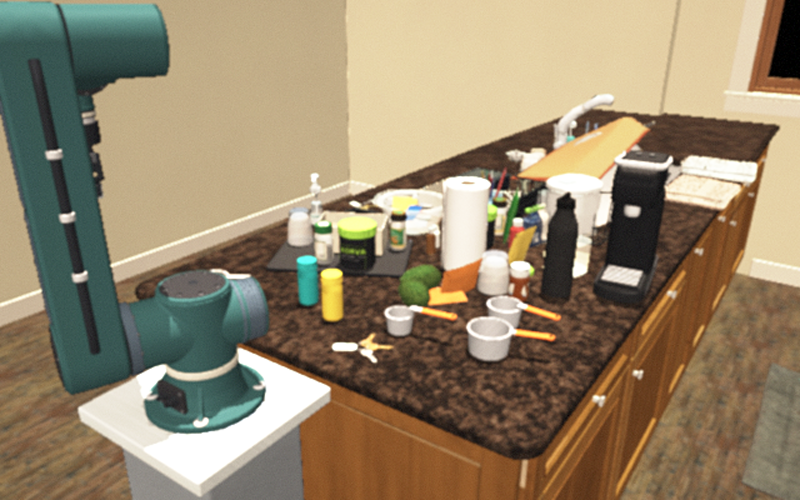

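View pics/top.png

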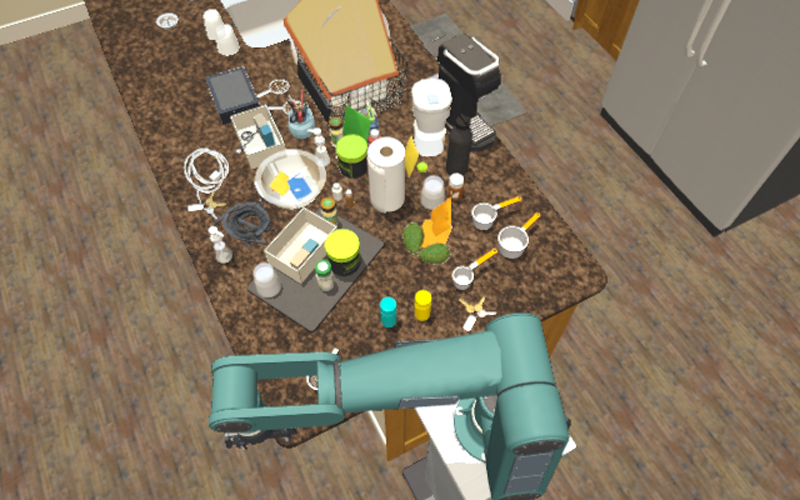

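The scene view shows the cups at right: small (400,320), medium (505,310) and large (488,338). The tray with its jars is around (345,245). In the top view the cups are small (462,277), medium (484,215) and large (513,241). On the tray, the free near part is around (310,300), between jar 1 (324,275) and the tub (342,252). The turquoise (388,312) and yellow (423,305) jars are look-alikes and not wanted. Next I'll take close crops.

```bash
cat > h.py <<'E'
import numpy as np,cv2
from workcell import env,optics
np.set_printoptions(precision=1,suppress=True)
def ray(n,u,v,z,T=None,K=None):
    p=optics.camera_params(n); K=p["mtx"]; T=p["cam_to_world"] if T is None else T
    d=T[:3,:3]@np.array([(u-K[0,2])/K[0,0],-(v-K[1,2])/K[1,1],-1]); o=T[:3,3]
    return (o+d*(z-o[2])/d[2])
def proj(n,P,T=None):
    p=optics.camera_params(n); K=p["mtx"]; T=p["cam_to_world"] if T is None else T
    c=(np.atleast_2d(P)-T[:3,3])@T[:3,:3]
    return np.c_[K[0,0]*c[:,0]/-c[:,2]+K[0,2],-K[1,1]*c[:,1]/-c[:,2]+K[1,2]]
def crop(img,u0,v0,w,h,k,step=10):
    c=cv2.resize(img[v0:v0+h,u0:u0+w],None,fx=k,fy=k,interpolation=cv2.INTER_CUBIC)
    for u in range(-(-u0//step)*step,u0+w,step):
        cv2.line(c,((u-u0)*k,0),((u-u0)*k,6),(0,0,255),1); cv2.putText(c,str(u),((u-u0)*k,16),0,.35,(0,255,255),1)
    for v in range(-(-v0//step)*step,v0+h,step):
        cv2.line(c,(0,(v-v0)*k),(6,(v-v0)*k),(0,0,255),1); cv2.putText(c,str(v),(8,(v-v0)*k),0,.35,(0,255,255),1)
    return c
E
python3 - <<'E'
from h import *
t=cv2.imread("pics/raw_top.png")
cv2.imwrite("pics/c1.png",crop(t,350,145,95,95,6))
cv2.imwrite("pics/c2.png",crop(t,190,145,130,100,6))
E
```

```text
(no output)
```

View pics/c1.png

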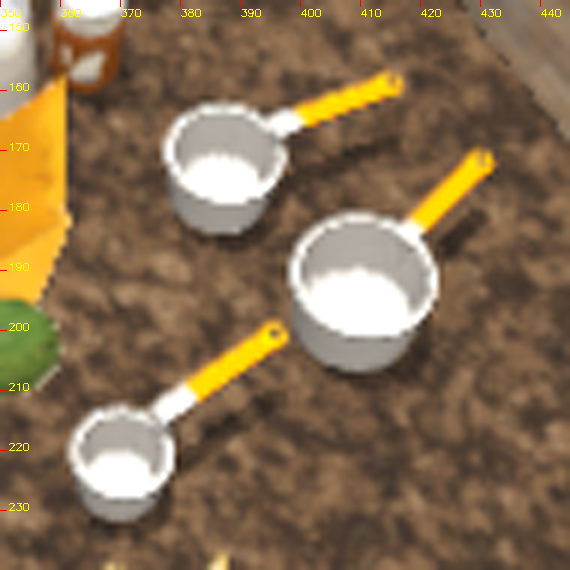

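View pics/c2.png

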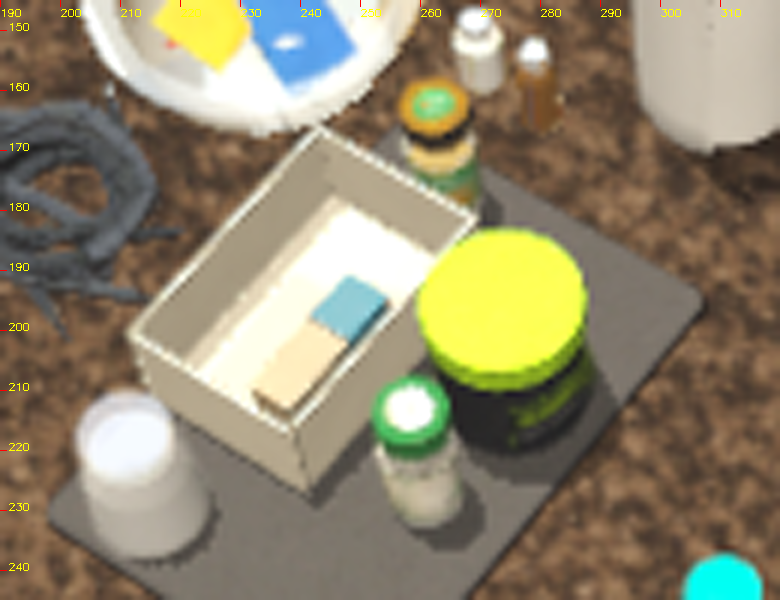

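The first crop shows the three cups and their handles pointing up-right: small rim (370,220), tip (398,200); medium rim (387,172), tip (417,158); large rim (410,191), tip (432,171). The second shows the tub lid (273,195), jar 1 cap (258,213), glass (214,225), box and tray. I'll fit the poses.

```bash
cat > fit.py <<'E'
from h import *
from scipy.optimize import least_squares
a=np.linspace(0,2*np.pi,181)
def circ(x,y,r,z): return np.c_[x+r*np.cos(a),y+r*np.sin(a),0*a+z]
def cup(n,L,R,top,bot,tip,rim,foot,h,hz,T=None):
    x0=ray(n,(L+R)/2,(top+bot)/2,h/2,T)
    def f(q):
        r=proj(n,circ(q[0],q[1],rim/2,h),T); b=proj(n,circ(q[0],q[1],foot/2,0),T)
        t=proj(n,[q[0]+126*np.cos(q[2]),q[1]+126*np.sin(q[2]),hz+2.5],T)[0]
        return [r[:,0].min()-L,r[:,0].max()-R,r[:,1].min()-top,b[:,1].max()-bot,t[0]-tip[0],t[1]-tip[1]]
    t=ray(n,*tip,hz,T); s=least_squares(f,[x0[0],x0[1],np.arctan2(t[1]-x0[1],t[0]-x0[0])]); return s.x,s.fun
def cyl(n,L,R,top,bot,d,h,z0):
    x0=ray(n,(L+R)/2,(top+bot)/2,h/2)
    def f(q):
        r=proj(n,circ(*q,d/2,h+z0)); b=proj(n,circ(*q,d/2,z0))
        o=[]
        if L: o+=[r[:,0].min()-L,r[:,0].max()-R]
        if top: o.append(r[:,1].min()-top)
        if bot: o.append(b[:,1].max()-bot)
        return o
    s=least_squares(f,x0[:2]); return s.x,s.fun
E
python3 - <<'E'
from fit import *
for n,c in dict(S=(361.2,379.2,212.5,232,(398,200.5),60,50,42,56),M=(377,397.8,161.7,184,(416.8,158),74,64,47,51.5),L=(398,423,180,207,(432,171),88,78,52,47)).items():
    q,r=cup("top",*c); print(n,q[:2],"handle dir deg",np.degrees(q[2]),"res",r)
print("tub",cyl("top",259.5,287.5,183,220,100,111,9))
print("jar1",cyl("top",252,265,207,232.5,44,106,9))
print("jar2",cyl("top",256.3,268.5,158,None,44,105,9))
print("box",[ray("top",u,v,83)[:2] for u,v in((243,166),(270,180),(212,202),(239.5,217))],ray("top",242,227,9))
print("tray",[ray("top",u,v,9)[:2] for u,v in((306,195),(267,244),(198,231),(254,165))])
# glass, base at z 9: left/right of base
print("glass0",(ray("top",204,232,9)+ray("top",225,232,9))[:2]/2, ray("top",214.5,238,9))
print("tumbler1 approx",ray("top",346,153,45)[:2],"bottle",ray("top",364,152,45)[:2],"avoc",ray("top",347,191,30)[:2],"turq",ray("top",310,250,50)[:2],"yel",ray("top",338,245,50)[:2],"roll",ray("top",309,141,114)[:2])
t=cv2.imread("pics/raw_top.png"); s=cv2.imread("pics/raw_scene.png")
A=crop(t,185,215,100,60,8); B=crop(s,205,145,130,80,6)
C=np.zeros((360+240,800,3),np.uint8)
C=np.zeros((600,800,3),np.uint8); A=crop(t,185,215,100,50,6); B=crop(s,205,160,130,60,5); C[:300,:600]=A; C[300:,:650]=B
cv2.imwrite("pics/c3.png",C)
E
```

```text
S [ 397.7 -137.9] handle dir deg -82.7612383607254 res [ 0.8 -0.6  0.3 -0.5 -0.2  0.2]
M [ 554.8 -307. ] handle dir deg -93.99933671987233 res [ 0.9 -0.6  0.3 -0.4 -0.2  0.2]
L [ 433.1 -332.3] handle dir deg -73.22305786955269 res [ 0.7 -0.6  0.5 -0.6 -0.2  0.2]
tub (array([615.4, 140.8]), array([-0.1,  0.1, -1.1,  1.1]))
jar1 (array([571.7, 219.2]), array([ 0.2, -0.2,  0.1, -0.1]))Traceback (most recent call last):
  File "<stdin>", line 6, in <module>
  File "fit.py", line 13, in cyl
    x0=ray(n,(L+R)/2,(top+bot)/2,h/2)
                      ~~~^~~~
TypeError: unsupported operand type(s) for +: 'int' and 'NoneType'
```

```bash
python3 - <<'E'
from fit import *
print("jar2",ray("top",262.5,163,114)[:2])
print("box",[ray("top",u,v,83)[:2] for u,v in((243,166),(270,180),(212,202),(239.5,217))],ray("top",242,227,9))
print("tray",[ray("top",u,v,9)[:2] for u,v in((306,195),(267,244),(198,231),(254,165))])
print("glass0",(ray("top",204,232,9)+ray("top",225,232,9))[:2]/2, ray("top",214.5,238,9))
print("tumbler1 approx",ray("top",346,153,45)[:2],"bottle",ray("top",364,152,45)[:2],"avoc",ray("top",347,191,30)[:2],"turq",ray("top",310,250,50)[:2],"yel",ray("top",338,245,50)[:2],"roll",ray("top",309,141,114)[:2])
t=cv2.imread("pics/raw_top.png"); s=cv2.imread("pics/raw_scene.png")
C=np.zeros((600,800,3),np.uint8); A=crop(t,185,215,100,50,6); B=crop(s,205,160,130,60,5); C[:300,:600]=A; C[300:,:650]=B
cv2.imwrite("pics/c3.png",C)
E
```

```text
jar2 [759.9 119.4]
box [array([802.9, 183.8]), array([698., 120.]), array([708.1, 345.4]), array([604.7, 281.6])] [604.8 282.2   9. ]
tray [array([619.7,  11.8]), array([499.1, 229.7]), array([663.8, 431.1]), array([839.8, 131.1])]
glass0 [632.1 379.2] [609.1 388.2   9. ]
tumbler1 approx [ 700.2 -205.7] bottle [ 671.7 -270.9] avoc [ 551.9 -128.1] turq [388.3 112. ] yel [360.2  16.3] roll [771.9 -80.5]
```

View pics/c3.png

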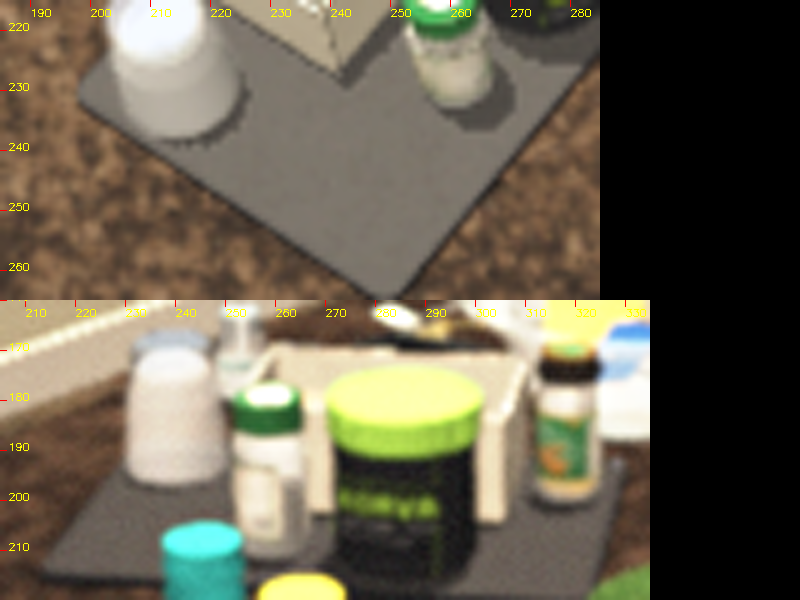

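The near tray corner is at about (248,265), and the free gap lies between the glass, box corner and jar 1. Candidates: small cup (370,220), medium cup (387,172), large cup (410,191), chosen by rim size. I'll go over the large cup first and plan the move.

```bash
cat > plan.py <<'E'
from h import *
from scipy.spatial.transform import Rotation as Ro
def Rd(yaw):
    c,s=np.cos(np.radians(yaw)),np.sin(np.radians(yaw)); return np.array([[c,s,0],[s,-c,0],[0,0,-1.]])
def plan(wps,start=None):
    """wps: (x,y,z,yaw of tool x); prints shift/rotvec in tool axes, chained per call"""
    s=env.sense(); p,R=(s["tool_pos"],s["tcp_rot"]) if start is None else (np.array(start[:3]),Rd(start[3]))
    for w in wps:
        q,Q=np.array(w[:3],float),Rd(w[3]); d=R.T@(q-p); r=Ro.from_matrix(R.T@Q).as_rotvec()
        print("to",w,"shift",d,"rot",np.round(r,3),"rows",int(np.ceil(max(np.linalg.norm(d)/50,np.degrees(np.linalg.norm(r))/8.59)))); p,R=q,Q
E
python3 - <<'E'
from plan import *
print(ray("top",248,265,9))
plan([(270,200,231,140),(380,-150,210,115),(459,-418,170,107)])
E
```

```text
[455.2 322.8   9. ]
to (270, 200, 231, 140) shift [-205.1 -283.4   -0.2] rot [-0.   0.   0.4] rows 7
to (380, -150, 210, 115) shift [-309.2 -197.4   21. ] rot [0.  0.  0.4] rows 8
to (459, -418, 170, 107) shift [-276.3  -41.7   40. ] rot [0.  0.  0.1] rows 6
```

>>> drive_tool --translation '[[-205, -283, 0], [-205, -283, 0], [-205, -283, 0], [-205, -283, 0], [-205, -283, 0], [-205, -283, 0], [-205, -283, 0], [-205, -283, 0]]' --delta_rot '[[0, 0, 0.422], [0, 0, 0.422], [0, 0, 0.422], [0, 0, 0.422], [0, 0, 0.422], [0, 0, 0.422], [0, 0, 0.422], [0, 0, 0.422]]' --jaw 0.4

```text
time_s: 0.9
tool_pos: [272.1, 195.8, 231.1]
tcp_rot: [[-0.758, 0.653, 0.001], [0.653, 0.758, -0.002], [-0.002, -0.001, -1.0]]
ft_force: [-1.4, -0.6, 0.5]
width: 51.4
grip_force: 0.0
```

>>> drive_tool --translation '[[-309, -197, 21], [-309, -197, 21], [-309, -197, 21], [-309, -197, 21], [-309, -197, 21], [-309, -197, 21], [-309, -197, 21], [-309, -197, 21]]' --delta_rot '[[0, 0, 0.436], [0, 0, 0.436], [0, 0, 0.436], [0, 0, 0.436], [0, 0, 0.436], [0, 0, 0.436], [0, 0, 0.436], [0, 0, 0.436]]'

```text
time_s: 1.7
tool_pos: [380.6, -151.6, 209.1]
tcp_rot: [[-0.419, 0.908, -0.002], [0.908, 0.419, 0.0], [0.001, -0.001, -1.0]]
ft_force: [-0.1, 1.0, -0.4]
width: 51.0
grip_force: 0.0
```

>>> drive_tool --translation '[[-276, -42, 40], [-276, -42, 40], [-276, -42, 40], [-276, -42, 40], [-276, -42, 40], [-276, -42, 40], [-276, -42, 40], [-276, -42, 40]]' --delta_rot '[[0, 0, 0.14], [0, 0, 0.14], [0, 0, 0.14], [0, 0, 0.14], [0, 0, 0.14], [0, 0, 0.14], [0, 0, 0.14], [0, 0, 0.14]]'

```text
time_s: 2.5
tool_pos: [459.1, -415.4, 168.9]
tcp_rot: [[-0.292, 0.956, -0.001], [0.956, 0.292, 0.003], [0.003, -0.0, -1.0]]
ft_force: [0.1, 0.7, 0.8]
width: 51.2
grip_force: 0.0
```

```bash
cat >> h.py <<'E'
def wrist(name):
    s=env.sense(); im=optics.snapshot("wrist")[:,:,::-1]; cv2.imwrite(f"pics/{name}.png",im)
    T=np.eye(4); T[:3,:3]=s["tcp_rot"]; T[:3,3]=s["tool_pos"]; T=T@optics.camera_params("wrist")["tool_from_camera"]
    np.savez(f"pics/{name}.npz",T=T,p=s["tool_pos"],R=s["tcp_rot"]); print(name,s["time_s"],s["tool_pos"],s["tcp_rot"][:,0],"w",s["width"],"F",s["ft_force"],s["grip_force"]); return im,T
E
python3 - <<'E'
from h import *
im,T=wrist("w1"); print(T[:3,3])
cv2.imwrite("pics/w1v.png",crop(im,0,0,640,400,1,40))
E
```

```text
w1 2.5 [ 459.1 -415.4  168.9] [-0.3  1.   0. ] w 51.16086262935443 F [0.1 0.7 0.8] 0.0
[ 438.5 -351.4  311.7]
```

View pics/w1v.png

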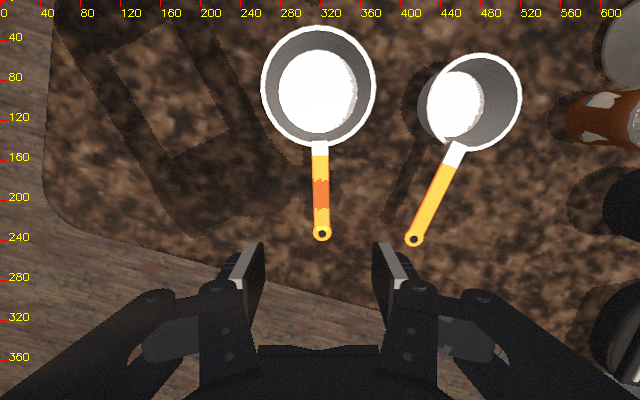

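The wrist view shows the large cup's rim centred at (318,86) with its handle tip at (321,241), and the medium cup's rim near (472,102) with its tip at (413,246). Both handles are free.

```bash
python3 - <<'E'
from plan import *
T=np.load("pics/w1.npz")["T"]
def c(cu,tip,h,hz):
    a=ray("wrist",*cu,h,T);b=ray("wrist",*tip,hz,T);d=(b-a)[:2]; L=np.linalg.norm(d);d/=L
    print(a,b,"len",L,"dir",np.degrees(np.arctan2(d[1],d[0])),"grip",a[:2]+90*d); return a[:2]+90*d,np.degrees(np.arctan2(d[1],d[0]))
g,y=c((318,86),(321.5,241),52,52)
c((472,102),(413,246),47,56.5)
print([ray("wrist",u,86,52,T) for u in(260,376)])
plan([(g[0],g[1],80,y+180),(g[0],g[1],32,y+180)]); print(y+180)
E
```

```text
[ 433.4 -333.1   52. ] [ 473.9 -454.6   52. ] len 128.03659173332983 dir -71.59978789070408 grip [ 461.9 -418.5]
[ 553.6 -308.5   47. ] [ 550.2 -434.2   56.5] len 125.73329054203188 dir -91.5378745107285 grip [ 551.2 -398.5]
[array([ 390.9, -346.2,   52. ]), array([ 476. , -320.1,   52. ])]
to (np.float64(461.85434881949584), np.float64(-418.541967212453), 80, np.float64(108.40021210929592)) shift [-4.4  1.5 89.8] rot [ 0. -0. -0.] rows 2
to (np.float64(461.85434881949584), np.float64(-418.541967212453), 32, np.float64(108.40021210929592)) shift [ 0.  0. 48.] rot [0. 0. 0.] rows 1
108.40021210929592
```

>>> drive_tool --translation '[[-4.5, 1.5, 40], [-4.5, 1.5, 80], [-4.5, 1.5, 110], [-4.5, 1.5, 125], [-4.5, 1.5, 132], [-4.5, 1.5, 137], [-4.5, 1.5, 137]]' --delta_rot '[[0, 0, -0.025], [0, 0, -0.025], [0, 0, -0.025], [0, 0, -0.025], [0, 0, -0.025], [0, 0, -0.025], [0, 0, -0.025]]'

```text
time_s: 3.25
tool_pos: [462.0, -420.8, 34.6]
tcp_rot: [[-0.316, 0.949, 0.002], [0.949, 0.316, -0.001], [-0.002, 0.001, -1.0]]
ft_force: [0.3, -0.4, 1.0]
width: 51.5
grip_force: 0.0
```

>>> drive_tool --translation '[[0, 0, 0], [0, 0, 0], [0, 0, 0], [0, 0, 0], [0, 0, 0], [0, 0, 0], [0, 0, 0]]' --delta_rot '[[0, 0, 0], [0, 0, 0], [0, 0, 0], [0, 0, 0], [0, 0, 0], [0, 0, 0], [0, 0, 0]]' --jaw 1

```text
time_s: 3.95
tool_pos: [461.9, -421.4, 34.3]
tcp_rot: [[-0.315, 0.949, 0.002], [0.949, 0.315, -0.002], [-0.002, 0.001, -1.0]]
ft_force: [1.1, -1.7, 4.3]
width: 11.9
grip_force: 58.6
```

>>> drive_tool --translation '[[0, 0, -5], [0, 0, -20], [0, 0, -50], [0, 0, -90], [0, 0, -130], [0, 0, -170], [0, 0, -170]]' --delta_rot '[[0, 0, 0], [0, 0, 0], [0, 0, 0], [0, 0, 0], [0, 0, 0], [0, 0, 0], [0, 0, 0]]'

```text
time_s: 4.65
tool_pos: [463.1, -422.5, 212.0]
tcp_rot: [[-0.316, 0.949, 0.009], [0.949, 0.316, -0.01], [-0.012, 0.005, -1.0]]
ft_force: [1.1, -0.0, -1.4]
width: 12.1
grip_force: 58.5
```

```bash
python3 - <<'E'
from plan import *
im,T=wrist("w2")
cv2.imwrite("pics/w2v.png",crop(im,0,0,640,400,1,40))
E
```

```text
w2 4.65 [ 463.1 -422.5  212. ] [-0.3  0.9 -0. ] w 12.09899490144893 F [ 1.1 -0.  -1.4] 58.51567089557648
```

View pics/w2v.png

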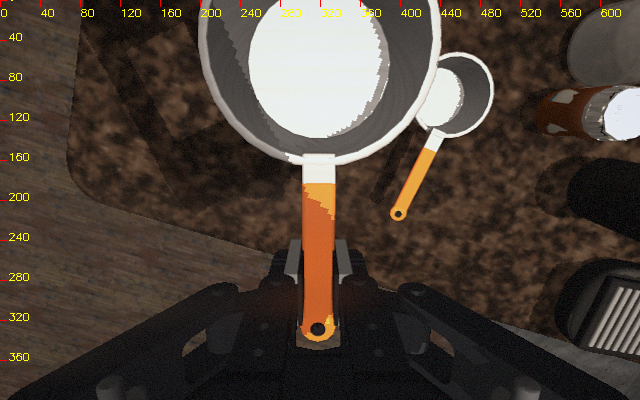

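The large cup is gripped straight: handle at column 318, pads at (290–345,265), rim level-looking. I'll measure the cup in the tool frame and plan the carry.

```bash
python3 - <<'E'
from plan import *
np.set_printoptions(precision=3,suppress=True)
T=optics.camera_params("wrist")["tool_from_camera"]
for zz in(-17.5,-15,-20): print(zz,ray("wrist",319,166,zz,T),ray("wrist",199,25,zz,T),ray("wrist",441,25,zz,T),ray("wrist",318,342,zz,T))
plan([(450,-190,215,77),(440,43,215,46),(436,276,200,15)])
E
```

```text
-17.5 [ 46.641  -0.379 -17.5  ] [ 96.7   -42.697 -17.5  ] [ 96.756  42.558 -17.5  ] [-35.827  -0.735 -17.5  ]
-15 [ 46.219  -0.365 -15.   ] [ 97.279 -43.529 -15.   ] [ 97.335  43.43  -15.   ] [-37.898  -0.728 -15.   ]
-20 [ 47.063  -0.393 -20.   ] [ 96.122 -41.865 -20.   ] [ 96.176  41.686 -20.   ] [-33.757  -0.742 -20.   ]
to (450, -190, 215, 77) shift [223.569  61.537  -8.325] rot [0.005 0.006 0.548] rows 5
to (440, 43, 215, 46) shift [224.779 -62.157   0.   ] rot [0.    0.    0.541] rows 5
to (436, 276, 200, 15) shift [ 164.828 -164.733   15.   ] rot [0.    0.    0.541] rows 5
```

>>> drive_tool --translation '[[20, 5, -2], [50, 14, -4], [80, 22, -6], [112, 31, -8], [145, 40, -8], [175, 48, -8], [203, 56, -8], [224, 62, -8]]' --delta_rot '[[0, 0, 0.06], [0, 0, 0.13], [0, 0, 0.2], [0, 0, 0.27], [0, 0, 0.34], [0, 0, 0.41], [0, 0, 0.48], [0, 0, 0.548]]'

```text
time_s: 5.5
tool_pos: [447.7, -186.0, 208.8]
tcp_rot: [[0.227, 0.974, -0.005], [0.974, -0.227, 0.003], [0.002, -0.005, -1.0]]
ft_force: [-0.2, -0.3, -1.8]
width: 12.1
grip_force: 58.5
```

>>> drive_tool --translation '[[28, -8, 0], [56, -16, 0], [84, -23, 0], [112, -31, 0], [140, -39, 0], [168, -47, 0], [197, -54, 0], [225, -62, 0]]' --delta_rot '[[0, 0, 0.07], [0, 0, 0.135], [0, 0, 0.2], [0, 0, 0.27], [0, 0, 0.34], [0, 0, 0.41], [0, 0, 0.475], [0, 0, 0.541]]'

```text
time_s: 6.3
tool_pos: [437.7, 45.9, 208.8]
tcp_rot: [[0.697, 0.717, -0.006], [0.717, -0.697, 0.0], [-0.004, -0.004, -1.0]]
ft_force: [0.3, -0.0, -1.8]
width: 12.3
grip_force: 58.5
```

>>> drive_tool --translation '[[25, -25, 2], [50, -50, 4], [75, -75, 6], [100, -100, 8], [125, -125, 10], [145, -145, 12], [160, -160, 14], [165, -165, 15]]' --delta_rot '[[0, 0, 0.08], [0, 0, 0.16], [0, 0, 0.24], [0, 0, 0.32], [0, 0, 0.4], [0, 0, 0.47], [0, 0, 0.52], [0, 0, 0.541]]'

```text
time_s: 7.1
tool_pos: [433.3, 279.3, 193.0]
tcp_rot: [[0.966, 0.26, -0.007], [0.26, -0.966, -0.002], [-0.007, 0.0, -1.0]]
ft_force: [0.0, 0.2, -1.2]
width: 12.2
grip_force: 58.6
```

```bash
python3 - <<'E'
from plan import *
im,T=wrist("w3")
A=crop(im,0,0,640,400,1,40)
t=optics.snapshot("top")[:,:,::-1]; cv2.imwrite("pics/raw_top2.png",t); 
C=np.zeros((600,800,3),np.uint8);C[:400,:640]=A; C[400:600,:400]=crop(t,190,170,100,50,4)[:200]
B=crop(optics.snapshot("scene")[:,:,::-1],200,140,100,50,4); C[400:,400:]=B
cv2.imwrite("pics/w3v.png",C)
E
```

```text
w3 7.1 [433.3 279.3 193. ] [ 1.   0.3 -0. ] w 12.180602410550332 F [ 0.   0.2 -1.2] 58.56311917304993
```

View pics/w3v.png

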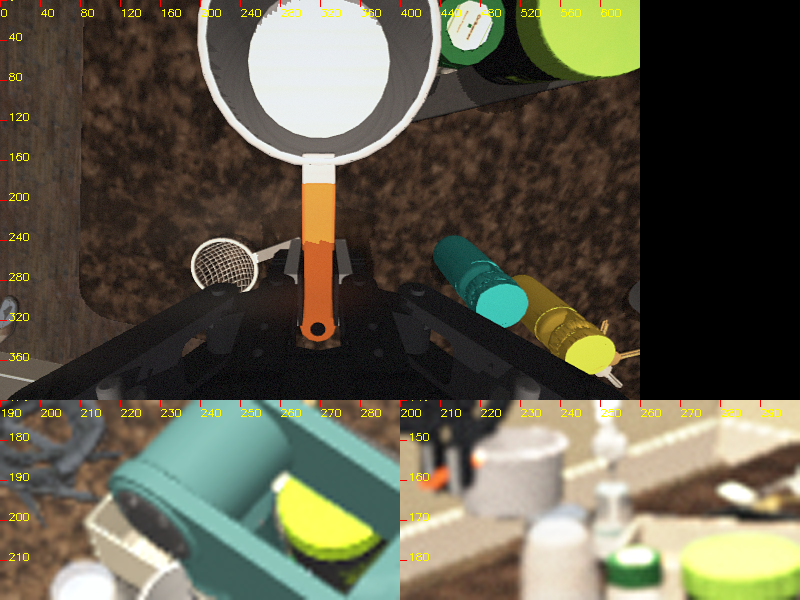

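The wrist view shows the cup in hand with jar 1's cap at (470,25), the tub lid at (580,30), the tray's near edge running from (410,122) to (640,55), and a strainer on the worktop at (225,267). I'll check the target with these.

```bash
python3 - <<'E'
from plan import *
T=np.load("pics/w3.npz")["T"]
r=lambda u,v,z:ray("wrist",u,v,z,T)[:2]
a,b=r(410,122,9),r(640,55,9); d=(a-b)/np.linalg.norm(a-b); n=np.array([d[1],-d[0]])
print("edge",a,b,"dir",np.degrees(np.arctan2(d[1],d[0])))
j=r(470,25,115); print("jar1",j,r(440,25,115),r(503,25,115),"strainer",r(225,267,15),r(300,240,10))
for c in [(524.6,299.9),(520,303)]:
    c=np.array(c); print(c,"to near edge",(c-a)@n,"to jar",np.linalg.norm(c-j),"box corner",np.linalg.norm(c-[604.8,282]))
R=np.load("pics/w3.npz")["R"];p=np.load("pics/w3.npz")["p"]; print("axis now",p+R@[91,0,-15])
# top pic left short edge: (198,231)->(248,265)
e,f=ray("top",215,244,9)[:2],ray("top",240,260.5,9)[:2]; dd=(f-e)/np.linalg.norm(f-e); m=np.array([dd[1],-dd[0]]); print("left edge",np.degrees(np.arctan2(dd[1],dd[0])),[(np.array(c)-e)@m for c in[(524.6,299.9),(520,303)]])
E
```

```text
edge [511.3 204.5] [625.4  16.4] dir 121.24904856331887
jar1 [572.4 218.1] [567.6 236.1] [577.7 198.4] strainer [310.  351.5] [360.9 278.9]
[524.6 299.9] to near edge 60.86600066001404 to jar 94.69893697281641 box corner 82.17329249823197
[520 303] to near edge 58.54151951952354 to jar 99.72587144341159 box corner 87.36154760533945
axis now [521.3 303.  207.4]
left edge -151.79978664882557 [np.float64(-55.32969670540052), np.float64(-50.4239128446971)]
```

>>> drive_tool --translation '[[2.5, 4, 35], [2.5, 4, 75], [2.5, 4, 110], [2.5, 4, 130], [2.5, 4, 140], [2.5, 4, 144], [2.5, 4, 144]]' --delta_rot '[[0, 0, 0], [0, 0, 0], [0, 0, 0], [0, 0, 0], [0, 0, 0], [0, 0, 0], [0, 0, 0]]'

```text
time_s: 7.95
tool_pos: [439.3, 274.6, 52.6]
tcp_rot: [[0.966, 0.258, 0.0], [0.258, -0.966, 0.0], [0.0, -0.0, -1.0]]
ft_force: [-0.6, -0.1, -1.0]
width: 12.1
grip_force: 58.6
```

>>> drive_tool --translation '[[0, 0, 1], [0, 0, 2], [0, 0, 3], [0, 0, 3], [0, 0, 3]]' --delta_rot '[[0, 0, 0], [0, 0, 0], [0, 0, 0], [0, 0, 0], [0, 0, 0]]'

```text
time_s: 8.45
tool_pos: [439.1, 274.9, 49.5]
tcp_rot: [[0.966, 0.259, 0.0], [0.259, -0.966, 0.0], [0.0, -0.0, -1.0]]
ft_force: [0.1, 0.1, -0.5]
width: 12.1
grip_force: 58.6
```

>>> drive_tool --translation '[[0, 0, 1], [0, 0, 2], [0, 0, 3], [0, 0, 4], [0, 0, 4.5], [0, 0, 5], [0, 0, 5]]' --delta_rot '[[0, 0, 0], [0, 0, 0], [0, 0, 0], [0, 0, 0], [0, 0, 0], [0, 0, 0], [0, 0, 0]]'

```text
time_s: 9.15
tool_pos: [439.1, 274.9, 44.4]
tcp_rot: [[0.966, 0.259, 0.0], [0.259, -0.966, 0.0], [0.0, -0.0, -1.0]]
ft_force: [-0.5, 0.6, -1.2]
width: 12.2
grip_force: 58.7
```

>>> drive_tool --translation '[[0, 0, 0.5], [0, 0, 1], [0, 0, 1.3], [0, 0, 1.3]]' --delta_rot '[[0, 0, 0], [0, 0, 0], [0, 0, 0], [0, 0, 0]]'

```text
time_s: 9.55
tool_pos: [439.0, 274.9, 43.6]
tcp_rot: [[0.966, 0.259, 0.0], [0.259, -0.966, 0.0], [0.0, -0.0, -1.0]]
ft_force: [-2.7, -1.1, 3.4]
width: 12.1
grip_force: 59.1
```

>>> drive_tool --translation '[[0, 0, 0], [0, 0, 0], [0, 0, 0], [0, 0, 0]]' --delta_rot '[[0, 0, 0], [0, 0, 0], [0, 0, 0], [0, 0, 0]]' --jaw 0.55

```text
time_s: 9.95
tool_pos: [439.1, 274.8, 42.9]
tcp_rot: [[0.966, 0.259, 0.0], [0.259, -0.966, 0.0], [0.0, -0.0, -1.0]]
ft_force: [-0.3, 0.8, 0.1]
width: 38.2
grip_force: 0.0
```

>>> drive_tool --translation '[[0, 0, -10], [0, 0, -40], [0, 0, -80], [0, 0, -120], [0, 0, -150], [0, 0, -160], [0, 0, -160]]' --delta_rot '[[0, 0, 0], [0, 0, 0], [0, 0, 0], [0, 0, 0], [0, 0, 0], [0, 0, 0], [0, 0, 0]]'

```text
time_s: 10.65
tool_pos: [439.9, 275.3, 205.2]
tcp_rot: [[0.966, 0.259, 0.004], [0.259, -0.966, 0.002], [0.004, -0.001, -1.0]]
ft_force: [-0.6, -0.0, -0.6]
width: 38.5
grip_force: 0.0
```

```bash
python3 - <<'E'
from plan import *
im,T=wrist("w4")
cv2.imwrite("pics/w4v.png",crop(im,0,0,640,400,1,40))
plan([(440,45,215,45),(480,-200,215,68),(551,-398.5,150,88.5)])
E
```

```text
w4 10.65 [439.9 275.3 205.2] [1.  0.3 0. ] w 38.50410140359696 F [-0.6 -0.  -0.6] 0.0
to (440, 45, 215, 45) shift [-58.5 222.2 -12.2] rot [-0.  -0.  -0.5] rows 5
to (480, -200, 215, 68) shift [-145.   201.5    0. ] rot [ 0.   0.  -0.4] rows 5
to (551, -398.5, 150, 88.5) shift [-157.4  140.2   65. ] rot [ 0.   0.  -0.4] rows 5
```

View pics/w4v.png

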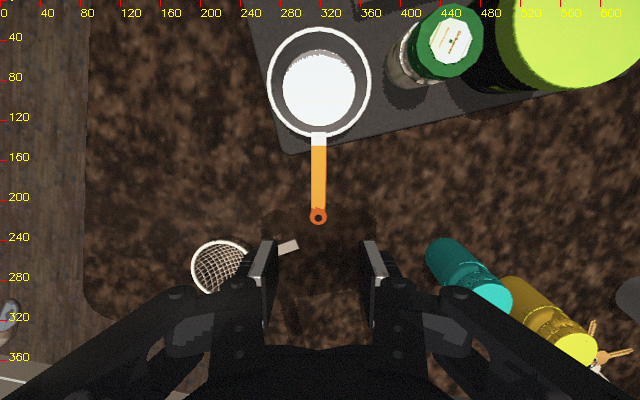

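The large cup stands on the tray with its rim centred at (319,82) and tip at (318,225). The tray's left edge runs from (250,20) to (285,140). I'll check the foot margins.

```bash
python3 - <<'E'
from plan import *
T=np.load("pics/w4.npz")["T"]
r=lambda u,v,z:ray("wrist",u,v,z,T)[:2]
c=r(319,82,61); t=r(318,225,61); print(c,t,np.linalg.norm(c-t),np.degrees(np.arctan2(*(t-c)[::-1])))
def dist(a,b,c): d=(b-a)/np.linalg.norm(b-a); return abs(d[0]*(c-a)[1]-d[1]*(c-a)[0])
print("left",dist(r(250,20,9),r(285,140,9),c),"near",dist(r(320,147,9),r(530,96,9),c),"corner",r(290,153,9))
E
```

```text
[529.1 297.3] [405.2 264.9] 128.13622383260585 -165.34884965510315
left 47.81006835728782 near 58.494787068090524 corner [457.3 309.5]
```

>>> drive_tool --translation '[[-10, 40, -3], [-20, 80, -6], [-32, 120, -9], [-43, 165, -12], [-58, 222, -12], [-58, 222, -12]]' --delta_rot '[[0, 0, -0.09], [0, 0, -0.19], [0, 0, -0.29], [0, 0, -0.39], [0, 0, -0.524], [0, 0, -0.524]]'

```text
time_s: 11.3
tool_pos: [439.0, 42.0, 212.1]
tcp_rot: [[0.708, 0.706, -0.005], [0.706, -0.708, -0.001], [-0.005, -0.003, -1.0]]
ft_force: [-0.3, 0.6, -0.9]
width: 38.6
grip_force: 0.0
```

>>> drive_tool --translation '[[-25, 35, 0], [-50, 70, 0], [-75, 105, 0], [-100, 140, 0], [-125, 175, 0], [-145, 202, 0]]' --delta_rot '[[0, 0, -0.07], [0, 0, -0.14], [0, 0, -0.21], [0, 0, -0.28], [0, 0, -0.35], [0, 0, -0.401]]'

```text
time_s: 11.9
tool_pos: [479.7, -201.8, 211.5]
tcp_rot: [[0.374, 0.928, -0.005], [0.928, -0.374, 0.003], [0.0, -0.006, -1.0]]
ft_force: [0.3, 0.5, 1.5]
width: 38.4
grip_force: 0.0
```

>>> drive_tool --translation '[[-30, 27, 12], [-60, 54, 25], [-90, 80, 38], [-120, 107, 50], [-145, 130, 60], [-157, 140, 65], [-157, 140, 65], [-157, 140, 65]]' --delta_rot '[[0, 0, -0.07], [0, 0, -0.14], [0, 0, -0.21], [0, 0, -0.28], [0, 0, -0.33], [0, 0, -0.358], [0, 0, -0.358], [0, 0, -0.358]]'

```text
time_s: 12.7
tool_pos: [550.8, -397.0, 147.0]
tcp_rot: [[0.027, 1.0, -0.004], [1.0, -0.027, 0.004], [0.004, -0.004, -1.0]]
ft_force: [0.2, 0.7, -0.5]
width: 38.7
grip_force: 0.0
```

```bash
cat > rim.py <<'E'
from plan import *
def measure(name,h,hz,view=False):
    """find bright rim ring by Hough-free approach: print handle (orange) axis in image"""
    im,T=wrist(name); hsv=cv2.cvtColor(im,cv2.COLOR_BGR2HSV)
    m=cv2.inRange(hsv,(8,150,120),(28,255,255)); n,l,st,ce=cv2.connectedComponentsWithStats(m)
    for i in range(1,n):
        if st[i,4]>150:
            ys,xs=np.where(l==i); P=np.array([ray("wrist",x,y,hz+5,T)[:2] for x,y in zip(xs[::7],ys[::7])])
            c=P.mean(0); d=np.linalg.svd(P-c)[2][0]; print("orange",st[i],"ctr",c,"dir",np.degrees(np.arctan2(d[1],d[0])),"len",np.ptp((P-c)@d))
    return im,T
E
python3 - <<'E'
from rim import *
measure("w5",47,51.5)
E
```

```text
w5 12.7 [ 550.8 -397.   147. ] [0. 1. 0.] w 38.65913075339129 F [ 0.2  0.7 -0.5] 0.0
orange [ 93   0  29  15 286] ctr [ 418.  -260.4] dir -0.42381183201250056 len 18.02321717601967
orange [ 306  155   24   95 1227] ctr [ 548.9 -402.8] dir -91.94618086556271 len 74.24747914276729
```

```bash
cat > cham.py <<'E'
from plan import *
from scipy.optimize import least_squares
G={"L":(88,52,47),"M":(74,47,51.5),"S":(60,42,56)}
def model(k,q,z0):
    d,h,hz=G[k]; a=np.linspace(0,2*np.pi,180); x,y,th=q; P=[]
    for r in(d/2,d/2-3): P.append(np.c_[r*np.cos(a),r*np.sin(a),0*a+h])
    l=np.linspace(52,121,50); o=1+0*l
    for s in(7,-7): P.append(np.c_[l,s*o,(hz+5)*o])
    b=np.linspace(-1.57,1.57,15); P.append(np.c_[119+7*np.cos(b),7*np.sin(b),0*b+hz+5])
    P=np.vstack(P); c,s=np.cos(th),np.sin(th)
    return np.c_[x+c*P[:,0]-s*P[:,1],y+s*P[:,0]+c*P[:,1],P[:,2]+z0]
def fit(im,T,k,q0,z0,span=9,tool=False):
    """q=(x,y,handle angle rad); z0 foot height"""
    e=cv2.Canny(cv2.GaussianBlur(im,(3,3),0),60,150); D=np.minimum(cv2.distanceTransform(255-e,cv2.DIST_L2,5),12)
    def f(q):
        M=model(k,q,z0)
        if tool: M=M*[1,-1,-1]  # tool frame: z down
        u=proj("wrist",M,T).astype(np.float32)
        return cv2.remap(D,u[:,:1],u[:,1:],cv2.INTER_LINEAR,borderValue=6)[:,0]
    best=min(((dx,dy) for dx in range(-span,span+1,3) for dy in range(-span,span+1,3)),key=lambda d:f([q0[0]+d[0],q0[1]+d[1],q0[2]]).mean())
    s=least_squares(f,[q0[0]+best[0],q0[1]+best[1],q0[2]],loss="soft_l1",x_scale=[1,1,.02],diff_step=1e-4)
    return np.r_[s.x[:2],np.degrees(s.x[2])],f(s.x).mean()
def load(n): z=np.load(f"pics/{n}.npz"); return cv2.imread(f"pics/{n}.png"),z["T"]
E
python3 - <<'E'
from cham import *
r=np.radians
for z in(-4,0,4): print(z,fit(*load("w1"),"L",(433,-333,r(-71.6)),z),fit(*load("w1"),"M",(553,-308,r(-92)),z),fit(*load("w4"),"L",(528,298,r(-165)),9+z),fit(*load("w5"),"M",(553,-308,r(-92)),z))
E
```

```text
-4 (array([ 433.6, -334.4,  -71.3]), np.float32(0.78068876)) (array([ 555.5, -308.4,  -92.7]), np.float32(1.2730682)) (array([ 528. ,  297.3, -165.2]), np.float32(0.6737519)) (array([ 555.9, -308.3,  -93.7]), np.float32(0.8447747))
0 (array([ 433.8, -334.9,  -71.3]), np.float32(0.5185909)) (array([ 555. , -309.2,  -93.6]), np.float32(0.9116383)) (array([ 527.4,  297.2, -165.2]), np.float32(0.4296163)) (array([ 555.8, -309. ,  -93.7]), np.float32(0.6438519))
4 (array([ 434. , -335.4,  -71.4]), np.float32(0.8078613)) (array([ 553.1, -310. ,  -93.6]), np.float32(0.82719934)) (array([ 527. ,  297.1, -165.2]), np.float32(0.7116797)) (array([ 555.7, -309.5,  -93.7]), np.float32(0.8212894))
```

>>> drive_tool --translation '[[-1.8, -0.7, 30], [-1.8, -0.7, 60], [-1.8, -0.7, 80], [-1.8, -0.7, 90], [-1.8, -0.7, 97], [-1.8, -0.7, 97], [-1.8, -0.7, 97]]' --delta_rot '[[0, 0, 0.037], [0, 0, 0.037], [0, 0, 0.037], [0, 0, 0.037], [0, 0, 0.037], [0, 0, 0.037], [0, 0, 0.037]]'

```text
time_s: 13.45
tool_pos: [551.8, -400.1, 54.6]
tcp_rot: [[0.063, 0.998, 0.002], [0.998, -0.063, -0.002], [-0.001, 0.002, -1.0]]
ft_force: [-0.5, 0.7, -0.1]
width: 38.4
grip_force: 0.0
```

>>> drive_tool --translation '[[0.5, -1.5, 3], [0.5, -1.5, 5], [0.5, -1.5, 5]]' --delta_rot '[[0, 0, 0], [0, 0, 0], [0, 0, 0]]'

```text
time_s: 13.75
tool_pos: [549.6, -399.1, 48.0]
tcp_rot: [[0.063, 0.998, 0.0], [0.998, -0.063, 0.0], [0.0, 0.0, -1.0]]
ft_force: [0.3, 0.9, -0.2]
width: 38.3
grip_force: 0.0
```

>>> drive_tool --translation '[[0, 0, 0], [0, 0, 0], [0, 0, 0], [0, 0, 0], [0, 0, 0], [0, 0, 0]]' --delta_rot '[[0, 0, 0], [0, 0, 0], [0, 0, 0], [0, 0, 0], [0, 0, 0], [0, 0, 0]]' --jaw 1

```text
time_s: 14.35
tool_pos: [549.8, -399.3, 48.2]
tcp_rot: [[0.063, 0.998, 0.0], [0.998, -0.063, -0.0], [-0.0, 0.0, -1.0]]
ft_force: [0.1, -0.1, 0.7]
width: 11.8
grip_force: 58.5
```

>>> drive_tool --translation '[[0, 0, -4], [0, 0, -12], [0, 0, -30], [0, 0, -65], [0, 0, -105], [0, 0, -145], [0, 0, -165], [0, 0, -165]]' --delta_rot '[[0, 0, 0], [0, 0, 0], [0, 0, 0], [0, 0, 0], [0, 0, 0], [0, 0, 0], [0, 0, 0], [0, 0, 0]]'

```text
time_s: 15.15
tool_pos: [551.1, -400.5, 219.3]
tcp_rot: [[0.063, 0.998, 0.008], [0.998, -0.063, -0.007], [-0.006, 0.008, -1.0]]
ft_force: [0.1, -0.9, 0.2]
width: 11.4
grip_force: 58.6
```

```bash
python3 - <<'E'
from cham import *
im,T=wrist("w6"); K=optics.camera_params("wrist")["tool_from_camera"]
# tool frame with y,z flipped: foot at tool z = -z0 ; expected z0 = -49.5
for z in(-60,-56,-53,-50,-47,-44): print(z,fit(im,K,"M",(90,0,np.pi),z,tool=True))
plan([(480,-200,220,60),(440,45,220,40),(430,270,220,14.8)])
E
```

```text
w6 15.15 [ 551.1 -400.5  219.3] [ 0.1  1.  -0. ] w 11.376344986024623 F [ 0.1 -0.9  0.2] 58.61373245716095
-60 (array([ 89. ,   0.3, 179.9]), np.float32(3.0587757))
-56 (array([ 89. ,   0.1, 179.8]), np.float32(2.7527063))
-53 (array([ 89.8,   0. , 179.8]), np.float32(2.5254023))
-50 (array([ 90.1,   0. , 179.8]), np.float32(2.1435))
-47 (array([ 90.4,   0. , 179.8]), np.float32(2.4030294))
-44 (array([ 91.2,   0. , 179.9]), np.float32(2.891357))
to (480, -200, 220, 60) shift [194.9 -82.7  -5.2] rot [0.  0.  0.5] rows 5
to (440, 45, 220, 40) shift [ 192.2 -157.1    0. ] rot [0.  0.  0.3] rows 5
to (430, 270, 220, 14.8) shift [ 137.  -178.8    0. ] rot [0.  0.  0.4] rows 5
```

>>> drive_tool --translation '[[20, -8, -1], [50, -21, -3], [80, -34, -5], [112, -48, -5], [145, -62, -5], [175, -75, -5], [195, -83, -5]]' --delta_rot '[[0, 0, 0.06], [0, 0, 0.13], [0, 0, 0.2], [0, 0, 0.27], [0, 0, 0.34], [0, 0, 0.41], [0, 0, 0.461]]'

```text
time_s: 15.9
tool_pos: [477.0, -196.7, 215.0]
tcp_rot: [[0.502, 0.865, -0.005], [0.865, -0.502, 0.003], [0.0, -0.006, -1.0]]
ft_force: [0.6, -0.5, -1.0]
width: 12.0
grip_force: 58.6
```

>>> drive_tool --translation '[[27, -22, 0], [54, -45, 0], [82, -67, 0], [110, -90, 0], [138, -112, 0], [165, -135, 0], [192, -157, 0]]' --delta_rot '[[0, 0, 0.05], [0, 0, 0.1], [0, 0, 0.15], [0, 0, 0.2], [0, 0, 0.25], [0, 0, 0.3], [0, 0, 0.349]]'

```text
time_s: 16.6
tool_pos: [437.3, 46.8, 215.1]
tcp_rot: [[0.768, 0.641, -0.005], [0.641, -0.768, 0.0], [-0.004, -0.004, -1.0]]
ft_force: [0.6, -0.3, -1.3]
width: 11.7
grip_force: 58.6
```

>>> drive_tool --translation '[[24, -29, 3], [48, -58, 8], [72, -86, 14], [96, -115, 20], [120, -143, 26], [137, -163, 30], [145, -173, 30], [147, -175, 30]]' --delta_rot '[[0, 0, 0.07], [0, 0, 0.14], [0, 0, 0.21], [0, 0, 0.28], [0, 0, 0.35], [0, 0, 0.41], [0, 0, 0.43], [0, 0, 0.44]]'

```text
time_s: 17.4
tool_pos: [437.5, 274.8, 184.7]
tcp_rot: [[0.966, 0.257, -0.006], [0.257, -0.966, -0.002], [-0.006, 0.001, -1.0]]
ft_force: [-0.4, -0.7, -1.1]
width: 11.8
grip_force: 58.7
```

```bash
python3 - <<'E'
from cham import *
im,T=wrist("w7"); K=optics.camera_params("wrist")["tool_from_camera"]
for z in(-52,-49.5,-47): print(z,fit(im,K,"M",(90,0,np.pi),z,tool=True))
plan([(440.3,274.2,120,14.8)]); s=env.sense(); print(np.degrees(np.arctan2(*s["tcp_rot"][1::-1,0])))
E
```

```text
w7 17.4 [437.5 274.8 184.7] [ 1.   0.3 -0. ] w 11.774075775190235 F [-0.4 -0.7 -1.1] 58.669522404670715
-52 (array([ 90.3,  -0.7, 180.2]), np.float32(2.418485))
-49.5 (array([ 90.5,  -0.1, 180.5]), np.float32(2.7700644))
-47 (array([ 91. ,   0. , 180.7]), np.float32(2.8228037))
to (440.3, 274.2, 120, 14.8) shift [ 2.5  0.6 65.3] rot [0. 0. 0.] rows 2
14.833856273112076
```

>>> drive_tool --translation '[[2.5, 0.6, 25], [2.5, 0.6, 45], [2.5, 0.6, 60], [2.5, 0.6, 67], [2.5, 0.6, 67], [2.5, 0.6, 67]]' --delta_rot '[[0, 0, 0], [0, 0, 0], [0, 0, 0], [0, 0, 0], [0, 0, 0], [0, 0, 0]]'

```text
time_s: 18.05
tool_pos: [442.3, 273.7, 121.5]
tcp_rot: [[0.967, 0.254, 0.001], [0.254, -0.967, 0.0], [0.001, -0.0, -1.0]]
ft_force: [1.1, 0.2, -1.6]
width: 12.1
grip_force: 58.7
```

```bash
python3 - <<'E'
from cham import *
s=env.sense(); print(s["time_s"],s["tool_pos"],s["tool_pos"]+s["tcp_rot"]@[90.3,-0.2,0])
plan([(440.3,274.2,120,14.8)])
E
```

```text
18.05 [442.3 273.7 121.5] [529.6 296.9 121.6]
to (440.3, 274.2, 120, 14.8) shift [-1.8 -1.   1.5] rot [-0. -0. -0.] rows 1
```

>>> drive_tool --translation '[[-2, -0.8, 3], [-2, -0.8, 8], [-2, -0.8, 14], [-2, -0.8, 20], [-2, -0.8, 26], [-2, -0.8, 32], [-2, -0.8, 32]]' --delta_rot '[[0, 0, 0], [0, 0, 0], [0, 0, 0], [0, 0, 0], [0, 0, 0], [0, 0, 0], [0, 0, 0]]'

```text
time_s: 18.75
tool_pos: [439.0, 274.0, 87.6]
tcp_rot: [[0.967, 0.255, -0.002], [0.255, -0.967, -0.001], [-0.003, 0.0, -1.0]]
ft_force: [-0.7, -0.1, -0.8]
width: 12.2
grip_force: 58.7
```

>>> drive_tool --translation '[[1, 0, 5], [1, 0, 10], [1, 0, 15], [1, 0, 19], [1, 0, 22], [1, 0, 23], [1, 0, 23]]' --delta_rot '[[0, 0, 0], [0, 0, 0], [0, 0, 0], [0, 0, 0], [0, 0, 0], [0, 0, 0], [0, 0, 0]]'

```text
time_s: 19.45
tool_pos: [440.8, 274.6, 65.9]
tcp_rot: [[0.967, 0.255, -0.0], [0.255, -0.967, -0.0], [-0.0, -0.0, -1.0]]
ft_force: [0.3, 0.1, -1.0]
width: 11.4
grip_force: 58.7
```

>>> drive_tool --translation '[[0, 0, 1], [0, 0, 2], [0, 0, 3], [0, 0, 4], [0, 0, 4.5], [0, 0, 4.5]]' --delta_rot '[[0, 0, 0], [0, 0, 0], [0, 0, 0], [0, 0, 0], [0, 0, 0], [0, 0, 0]]'

```text
time_s: 20.05
tool_pos: [440.8, 274.6, 61.6]
tcp_rot: [[0.967, 0.255, 0.0], [0.255, -0.967, 0.0], [0.0, -0.0, -1.0]]
ft_force: [-0.5, -0.4, -0.4]
width: 11.6
grip_force: 58.7
```

>>> drive_tool --translation '[[0, 0, 0.5], [0, 0, 1], [0, 0, 1.2], [0, 0, 1.2]]' --delta_rot '[[0, 0, 0], [0, 0, 0], [0, 0, 0], [0, 0, 0]]'

```text
time_s: 20.45
tool_pos: [440.6, 274.6, 60.9]
tcp_rot: [[0.967, 0.255, -0.0], [0.255, -0.967, 0.0], [-0.0, -0.0, -1.0]]
ft_force: [-4.0, -0.7, 4.9]
width: 11.6
grip_force: 62.0
```

>>> drive_tool --translation '[[0, 0, 0], [0, 0, 0], [0, 0, 0], [0, 0, 0]]' --delta_rot '[[0, 0, 0], [0, 0, 0], [0, 0, 0], [0, 0, 0]]' --jaw 0.55

```text
time_s: 20.85
tool_pos: [440.8, 274.6, 59.9]
tcp_rot: [[0.967, 0.255, -0.0], [0.255, -0.967, -0.0], [-0.0, -0.0, -1.0]]
ft_force: [-0.1, 0.6, 0.0]
width: 38.2
grip_force: 0.0
```

>>> drive_tool --translation '[[0, 0, -10], [0, 0, -40], [0, 0, -80], [0, 0, -115], [0, 0, -135], [0, 0, -145], [0, 0, -145]]' --delta_rot '[[0, 0, 0], [0, 0, 0], [0, 0, 0], [0, 0, 0], [0, 0, 0], [0, 0, 0], [0, 0, 0]]'

```text
time_s: 21.55
tool_pos: [441.6, 275.0, 207.3]
tcp_rot: [[0.967, 0.255, 0.003], [0.255, -0.967, 0.002], [0.004, -0.001, -1.0]]
ft_force: [-0.3, 0.5, -0.1]
width: 38.4
grip_force: 0.0
```

```bash
python3 - <<'E'
from cham import *
r=np.radians
im,T=wrist("w8")
print("L",fit(im,T,"L",(527.4,297,r(-165)),9))
for z in(10,12,15): print("M",z,fit(im,T,"M",(527.4,297,r(-165)),z))
plan([(420,40,215,50),(405,-140,200,80),(408.4,-227,150,97.2)])
E
```

```text
w8 21.55 [441.6 275.  207.3] [1.  0.3 0. ] w 38.380664165598894 F [-0.3  0.5 -0.1] 0.0
L (array([ 524.3,  295.3, -170.4]), np.float32(1.0757116))
M 10 (array([ 531.4,  300.9, -167.5]), np.float32(1.3516737))
M 12 (array([ 531.1,  300.8, -167.4]), np.float32(1.3543237))
M 15 (array([ 533.9,  295.7, -170.9]), np.float32(1.0703781))
to (420, 40, 215, 50) shift [-80.  221.5  -9.7] rot [-0.  -0.  -0.6] rows 5
to (405, -140, 200, 80) shift [-147.5  104.2   15. ] rot [ 0.   0.  -0.5] rows 4
to (408.4, -227, 150, 97.2) shift [-85.1  18.5  50. ] rot [ 0.   0.  -0.3] rows 3
```

```bash
python3 - <<'E'
from cham import *
import itertools
im,T=load("w8")
e=cv2.Canny(cv2.GaussianBlur(im,(3,3),0),60,150); D=np.minimum(cv2.distanceTransform(255-e,cv2.DIST_L2,5),6)
def sc(k,q,z,sl):
    u=proj("wrist",model(k,q,z)[sl],T).astype(np.float32); return cv2.remap(D,u[:,:1],u[:,1:],cv2.INTER_LINEAR,borderValue=6).mean()
rim=slice(0,360);out=slice(0,180)
for k,zs,sl in(("L",(7,9,11),rim),("M",(9,12,15,18),rim)):
    for z in zs:
        best=sorted((sc(k,(x,y,-2.88),z,sl),x,y) for x in np.arange(518,538,.5) for y in np.arange(288,307,.5))[:1]; print(k,z,best)
hsv=cv2.cvtColor(im,cv2.COLOR_BGR2HSV); m=cv2.inRange(hsv,(5,120,90),(30,255,255)); n,l,st,ce=cv2.connectedComponentsWithStats(m); print(st[1:][st[1:,4]>60])
i=1+np.argmax([s[4] if 250<s[0]<400 else 0 for s in st[1:]]); 
for row in range(st[i,1],st[i,1]+st[i,3],8):
    x=np.where(l[row]==i)[0]; print(row,x.min(),x.max(),end="; ")
for k,z in(("L",9),("M",12)):
    P=proj("wrist",model(k,(527.4,297.2,np.radians(-165.2)),z)[360:],T); print(k,P[[0,49,50,99,107]])
E
```

```text
L 7 [(np.float32(0.6016004), np.float64(527.5), np.float64(293.5))]Traceback (most recent call last):
  File "<stdin>", line 10, in <module>
  File "<stdin>", line 10, in <genexpr>
  File "<stdin>", line 6, in sc
  File "h.py", line 9, in proj
    p=optics.camera_params(n); K=p["mtx"]; T=p["cam_to_world"] if T is None else T
ValueError: time passes only in moves, steps and waits
```

The medium cup is nested at (529,293), foot z 12. The large cup shifted about 3 mm and turned about 5° on release, still well inside its gap. I'll go to the small cup.

>>> drive_tool --translation '[[-14, 40, -3], [-30, 82, -5], [-45, 124, -7], [-60, 166, -9], [-75, 208, -10], [-80, 222, -10]]' --delta_rot '[[0, 0, -0.11], [0, 0, -0.23], [0, 0, -0.35], [0, 0, -0.47], [0, 0, -0.58], [0, 0, -0.614]]'

```text
time_s: 22.2
tool_pos: [418.6, 36.4, 213.3]
tcp_rot: [[0.645, 0.765, -0.004], [0.765, -0.645, -0.001], [-0.003, -0.002, -1.0]]
ft_force: [-0.3, -0.3, -0.3]
width: 38.4
grip_force: 0.0
```

>>> drive_tool --translation '[[-30, 21, 3], [-60, 42, 6], [-90, 63, 9], [-120, 85, 12], [-147, 104, 15]]' --delta_rot '[[0, 0, -0.11], [0, 0, -0.22], [0, 0, -0.33], [0, 0, -0.44], [0, 0, -0.524]]'

```text
time_s: 22.7
tool_pos: [403.7, -141.1, 197.9]
tcp_rot: [[0.171, 0.985, -0.004], [0.985, -0.171, 0.002], [0.001, -0.004, -1.0]]
ft_force: [-0.2, 0.4, -0.1]
width: 38.3
grip_force: 0.0
```

>>> drive_tool --translation '[[-28, 6, 16], [-56, 12, 33], [-76, 17, 45], [-85, 18, 50], [-85, 18, 50], [-85, 18, 50]]' --delta_rot '[[0, 0, -0.1], [0, 0, -0.2], [0, 0, -0.3], [0, 0, -0.3], [0, 0, -0.3], [0, 0, -0.3]]'

```text
time_s: 23.3
tool_pos: [407.9, -225.9, 150.0]
tcp_rot: [[-0.124, 0.992, -0.001], [0.992, 0.124, 0.001], [0.001, -0.0, -1.0]]
ft_force: [0.0, 1.1, 0.8]
width: 38.2
grip_force: 0.0
```

```bash
python3 - <<'E'
from cham import *
r=np.radians
im,T=wrist("w9")
for z in(-3,0,3): q,e=fit(im,T,"S",(397.7,-138,r(-82.8)),z); print(z,q,e)
q,e=fit(im,T,"S",(397.7,-138,r(-82.8)),0); a=r(q[2]); g=q[:2]+90*np.array([np.cos(a),np.sin(a)]); print(g,q[2]+180)
np.set_printoptions(precision=3); plan([(g[0],g[1],55,q[2]+180)])
T8=load("w8")[1]; A,B=[ray("wrist",u,v,68.5,T8)[:2] for u,v in((314,155),(307.5,211))]; d=B-A; print("M handle",np.degrees(np.arctan2(d[1],d[0])), "perp offset of (529,293)",(d[0]*(293-A[1])-d[1]*(529-A[0]))/np.linalg.norm(d))
E
```

```text
w9 23.3 [ 407.9 -225.9  150. ] [-0.1  1.   0. ] w 38.24651970706237 F [0.  1.1 0.8] 0.0
-3 [ 398.9 -140.2  -80.5] 0.79632765
0 [ 398.9 -140.6  -80.4] 0.7290205
3 [ 398.9 -140.9  -80.5] 0.766266
[ 413.8 -229.3] 99.55126778528141
to (np.float64(413.8048007111939), np.float64(-229.3475231050184), 55, np.float64(99.55126778528141)) shift [-4.134  5.133 95.555] rot [ 0.    -0.    -0.042] rows 2
M handle -172.02330714961687 perp offset of (529,293) 0.3646110880102389
```

>>> drive_tool --translation '[[-4, 5, 30], [-4, 5, 60], [-4, 5, 78], [-4, 5, 86], [-4, 5, 90], [-4, 5, 90], [-4, 5, 90]]' --delta_rot '[[0, 0, -0.042], [0, 0, -0.042], [0, 0, -0.042], [0, 0, -0.042], [0, 0, -0.042], [0, 0, -0.042], [0, 0, -0.042]]'

```text
time_s: 24.05
tool_pos: [414.4, -230.5, 61.7]
tcp_rot: [[-0.166, 0.986, 0.002], [0.986, 0.166, -0.001], [-0.002, 0.002, -1.0]]
ft_force: [0.5, -0.3, 1.4]
width: 38.3
grip_force: 0.0
```

>>> drive_tool --translation '[[0.8, 0, 3], [0.8, 0, 5.5], [0.8, 0, 5.5], [0.8, 0, 5.5]]' --delta_rot '[[0, 0, 0], [0, 0, 0], [0, 0, 0], [0, 0, 0]]'

```text
time_s: 24.45
tool_pos: [413.3, -229.3, 54.8]
tcp_rot: [[-0.166, 0.986, -0.0], [0.986, 0.166, 0.0], [0.0, -0.0, -1.0]]
ft_force: [0.5, -0.3, 0.2]
width: 38.2
grip_force: 0.0
```

>>> drive_tool --translation '[[0, 0, 0], [0, 0, 0], [0, 0, 0], [0, 0, 0], [0, 0, 0], [0, 0, 0]]' --delta_rot '[[0, 0, 0], [0, 0, 0], [0, 0, 0], [0, 0, 0], [0, 0, 0], [0, 0, 0]]' --jaw 1

```text
time_s: 25.05
tool_pos: [413.5, -229.4, 54.9]
tcp_rot: [[-0.166, 0.986, 0.0], [0.986, 0.166, -0.0], [-0.0, 0.0, -1.0]]
ft_force: [-0.1, -0.2, 0.8]
width: 11.5
grip_force: 58.8
```

>>> drive_tool --translation '[[0, 0, -4], [0, 0, -12], [0, 0, -30], [0, 0, -65], [0, 0, -105], [0, 0, -145], [0, 0, -160], [0, 0, -160]]' --delta_rot '[[0, 0, 0], [0, 0, 0], [0, 0, 0], [0, 0, 0], [0, 0, 0], [0, 0, 0], [0, 0, 0], [0, 0, 0]]'

```text
time_s: 25.85
tool_pos: [414.7, -230.3, 218.9]
tcp_rot: [[-0.166, 0.986, 0.006], [0.986, 0.166, -0.005], [-0.006, 0.005, -1.0]]
ft_force: [-0.2, 0.6, -2.1]
width: 11.9
grip_force: 58.7
```

```bash
python3 - <<'E'
from cham import *
im,T=wrist("w10"); K=optics.camera_params("wrist")["tool_from_camera"]
for z in(-61,-58,-55,-52,-49): print(z,fit(im,K,"S",(90,0,np.pi),z,tool=True))
np.set_printoptions(precision=3)
# target handle angle -170.5 => tool x yaw 9.5
a=np.radians(9.5); t=np.array([529,293])-90.2*np.array([np.cos(a),np.sin(a)]); print(t)
plan([(412,-100,220,75),(420,60,220,45),(t[0],t[1],195,9.5)])
E
```

```text
w10 25.85 [ 414.7 -230.3  218.9] [-0.2  1.  -0. ] w 11.889377635540065 F [-0.2  0.6 -2.1] 58.650898933410645
-61 (array([ 90.3,  -0. , 179.6]), np.float32(2.2045805))
-58 (array([ 89.7,   0. , 179.7]), np.float32(1.8107405))
-55 (array([ 89.2,   0. , 179.7]), np.float32(1.7912167))
-52 (array([ 89.4,   0.1, 179.8]), np.float32(2.357758))
-49 (array([ 90.4,  -0. , 179.9]), np.float32(2.7339134))
[440.037 278.113]
to (412, -100, 220, 75) shift [128.138  19.82   -3.971] rot [0.003 0.002 0.429] rows 3
to (420, 60, 220, 45) shift [156.619 -33.684   0.   ] rot [0.    0.    0.524] rows 4
to (np.float64(440.0370387413417), np.float64(278.1127059513669), 195, 9.5) shift [ 168.397 -140.061   25.   ] rot [0.   0.   0.62] rows 5
```

>>> drive_tool --translation '[[22, 3, -2], [50, 8, -4], [78, 12, -4], [105, 16, -4], [128, 20, -4]]' --delta_rot '[[0, 0, 0.08], [0, 0, 0.17], [0, 0, 0.26], [0, 0, 0.35], [0, 0, 0.429]]'

```text
time_s: 26.4
tool_pos: [410.4, -98.1, 216.3]
tcp_rot: [[0.262, 0.965, -0.004], [0.965, -0.262, 0.002], [0.001, -0.005, -1.0]]
ft_force: [0.6, 0.5, -1.6]
width: 11.5
grip_force: 58.6
```

>>> drive_tool --translation '[[27, -6, 0], [54, -12, 0], [80, -17, 0], [106, -23, 0], [132, -28, 0], [157, -34, 0]]' --delta_rot '[[0, 0, 0.09], [0, 0, 0.18], [0, 0, 0.27], [0, 0, 0.36], [0, 0, 0.45], [0, 0, 0.524]]'

```text
time_s: 27.0
tool_pos: [418.3, 61.8, 216.3]
tcp_rot: [[0.71, 0.704, -0.005], [0.704, -0.71, -0.0], [-0.003, -0.003, -1.0]]
ft_force: [-0.2, -0.4, 0.1]
width: 11.4
grip_force: 58.6
```

>>> drive_tool --translation '[[26, -22, 3], [52, -43, 7], [78, -65, 11], [104, -87, 15], [130, -108, 19], [152, -127, 23], [164, -137, 25], [168, -140, 25]]' --delta_rot '[[0, 0, 0.1], [0, 0, 0.2], [0, 0, 0.3], [0, 0, 0.4], [0, 0, 0.48], [0, 0, 0.56], [0, 0, 0.61], [0, 0, 0.62]]'

```text
time_s: 27.8
tool_pos: [437.9, 279.3, 190.5]
tcp_rot: [[0.986, 0.166, -0.006], [0.166, -0.986, -0.002], [-0.006, 0.001, -1.0]]
ft_force: [-0.9, -1.3, -1.1]
width: 11.6
grip_force: 58.7
```

```bash
python3 - <<'E'
from cham import *
im,T=wrist("w11"); K=optics.camera_params("wrist")["tool_from_camera"]
for z in(-58,-55): print(z,fit(im,K,"S",(90,0,np.pi),z,tool=True))
a=np.radians(9.5); t=np.array([529,293])-89.6*np.array([np.cos(a),np.sin(a)])
np.set_printoptions(precision=3);plan([(t[0],t[1],125,9.5)])
E
```

```text
w11 27.8 [437.9 279.3 190.5] [ 1.   0.2 -0. ] w 11.553507512531674 F [-0.9 -1.3 -1.1] 58.66756081581116
-58 (array([ 90. ,  -0. , 180.9]), np.float32(2.400086))
-55 (array([ 89.6,  -0.1, 180.6]), np.float32(2.4381862))
to (np.float64(440.6288101022641), np.float64(278.2117345148833), 125, 9.5) shift [ 2.455  1.242 66.169] rot [0.001 0.005 0.001] rows 2
```

>>> drive_tool --translation '[[1.5, 1, 25], [1.5, 1, 45], [1.5, 1, 58], [1.5, 1, 62], [1.5, 1, 62], [1.5, 1, 62]]' --delta_rot '[[0, 0, 0], [0, 0, 0], [0, 0, 0], [0, 0, 0], [0, 0, 0], [0, 0, 0]]'

```text
time_s: 28.45
tool_pos: [441.8, 277.7, 132.9]
tcp_rot: [[0.986, 0.164, 0.002], [0.164, -0.986, 0.001], [0.002, -0.001, -1.0]]
ft_force: [0.2, 0.7, -0.9]
width: 11.5
grip_force: 58.7
```

>>> drive_tool --translation '[[0, 0, 0], [0, 0, 0]]' --delta_rot '[[0, 0, 0], [0, 0, 0]]'

```text
time_s: 28.65
tool_pos: [441.7, 278.0, 132.9]
tcp_rot: [[0.986, 0.164, 0.002], [0.164, -0.986, 0.001], [0.002, -0.001, -1.0]]
ft_force: [-0.5, -0.1, -0.0]
width: 11.6
grip_force: 58.7
```

```bash
python3 - <<'E'
from cham import *
a=np.radians(9.5); t=np.array([529,293])-89.6*np.array([np.cos(a),np.sin(a)])
np.set_printoptions(precision=3);plan([(t[0],t[1],125,9.5)])
E
```

```text
to (np.float64(440.6288101022641), np.float64(278.2117345148833), 125, 9.5) shift [-1.053 -0.375  7.938] rot [-0.001 -0.002 -0.001] rows 1
```

>>> drive_tool --translation '[[-1, -0.4, 6], [-1, -0.4, 12], [-1, -0.4, 18], [-1, -0.4, 24], [-1, -0.4, 30], [-1, -0.4, 36], [-1, -0.4, 40], [-1, -0.4, 40]]' --delta_rot '[[0, 0, 0], [0, 0, 0], [0, 0, 0], [0, 0, 0], [0, 0, 0], [0, 0, 0], [0, 0, 0], [0, 0, 0]]'

```text
time_s: 29.45
tool_pos: [439.7, 277.7, 90.9]
tcp_rot: [[0.986, 0.164, -0.001], [0.164, -0.986, -0.001], [-0.002, 0.0, -1.0]]
ft_force: [-0.9, -0.7, -1.8]
width: 11.2
grip_force: 58.7
```

>>> drive_tool --translation '[[0.9, -0.5, 5], [0.9, -0.5, 9], [0.9, -0.5, 12], [0.9, -0.5, 15], [0.9, -0.5, 17], [0.9, -0.5, 17]]' --delta_rot '[[0, 0, 0], [0, 0, 0], [0, 0, 0], [0, 0, 0], [0, 0, 0], [0, 0, 0]]'

```text
time_s: 30.05
tool_pos: [440.7, 278.5, 74.4]
tcp_rot: [[0.986, 0.164, -0.001], [0.164, -0.986, -0.0], [-0.001, 0.0, -1.0]]
ft_force: [-0.1, 0.1, -1.0]
width: 11.7
grip_force: 58.7
```

>>> drive_tool --translation '[[0, 0, 0.7], [0, 0, 1.4], [0, 0, 2], [0, 0, 2]]' --delta_rot '[[0, 0, 0], [0, 0, 0], [0, 0, 0], [0, 0, 0]]'

```text
time_s: 30.45
tool_pos: [440.9, 278.6, 72.8]
tcp_rot: [[0.986, 0.164, 0.0], [0.164, -0.986, 0.0], [0.0, -0.0, -1.0]]
ft_force: [0.2, 0.2, -0.9]
width: 11.7
grip_force: 58.7
```

>>> drive_tool --translation '[[0, 0, 0.6], [0, 0, 1.2], [0, 0, 1.8], [0, 0, 1.8]]' --delta_rot '[[0, 0, 0], [0, 0, 0], [0, 0, 0], [0, 0, 0]]'

```text
time_s: 30.85
tool_pos: [440.9, 278.6, 71.0]
tcp_rot: [[0.986, 0.164, 0.0], [0.164, -0.986, 0.0], [0.0, -0.0, -1.0]]
ft_force: [-0.6, -0.3, 0.8]
width: 11.6
grip_force: 58.7
```

>>> drive_tool --translation '[[0, 0, 0.4], [0, 0, 0.6], [0, 0, 0.6]]' --delta_rot '[[0, 0, 0], [0, 0, 0], [0, 0, 0]]'

```text
time_s: 31.15
tool_pos: [440.9, 278.6, 70.5]
tcp_rot: [[0.986, 0.164, 0.0], [0.164, -0.986, 0.0], [0.0, -0.0, -1.0]]
ft_force: [0.5, -0.1, -0.2]
width: 11.4
grip_force: 58.7
```

>>> drive_tool --translation '[[0, 0, 0], [0, 0, 0], [0, 0, 0], [0, 0, 0]]' --delta_rot '[[0, 0, 0], [0, 0, 0], [0, 0, 0], [0, 0, 0]]' --jaw 0.6

```text
time_s: 31.55
tool_pos: [441.0, 278.6, 70.5]
tcp_rot: [[0.986, 0.164, 0.0], [0.164, -0.986, 0.0], [0.0, -0.0, -1.0]]
ft_force: [0.7, 0.1, -0.2]
width: 34.2
grip_force: 0.0
```

>>> drive_tool --translation '[[0, 0, -8], [0, 0, -35], [0, 0, -75], [0, 0, -110], [0, 0, -130], [0, 0, -135], [0, 0, -135]]' --delta_rot '[[0, 0, 0], [0, 0, 0], [0, 0, 0], [0, 0, 0], [0, 0, 0], [0, 0, 0], [0, 0, 0]]'

```text
time_s: 32.25
tool_pos: [441.3, 278.8, 206.4]
tcp_rot: [[0.986, 0.164, 0.002], [0.164, -0.986, 0.001], [0.002, -0.001, -1.0]]
ft_force: [-0.0, 0.3, -0.1]
width: 33.9
grip_force: 0.0
```

```bash
python3 - <<'E'
from cham import *
im,T=wrist("w12")
s=optics.snapshot("scene")[:,:,::-1]
C=np.zeros((600,800,3),np.uint8);C[:400,:640]=crop(im,0,0,640,400,1,40); C[400:,:]=crop(s,180,155,160,40,5)
cv2.imwrite("pics/w12v.png",C)
E
```

```text
w12 32.25 [441.3 278.8 206.4] [1.  0.2 0. ] w 33.90373994074487 F [-0.   0.3 -0.1] 0.0
```

View pics/w12v.png

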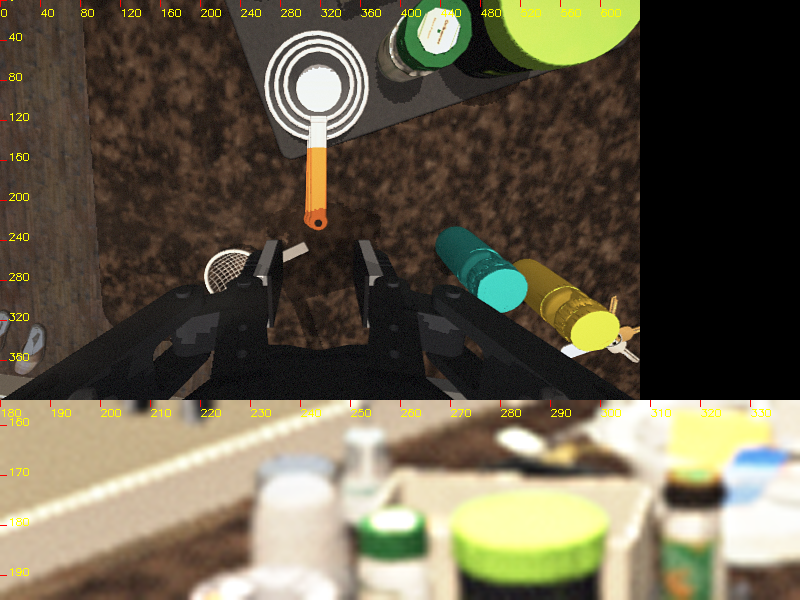

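The final view shows the three rims concentric at about (317,85), with all handles running together to (318,222). The foot clears the tray's left edge by about 10 mm, and jar 1 at (438,30) and the tub are untouched. Handing in.

```bash
python3 -c "
from workcell import env
print(env.close_job())"
```

```text
the job is handed in; nothing more can be done
None
```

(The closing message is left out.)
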